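# Load two impression trays into the light-curing unit and start it

### The arm

A 6-joint arm with a two-finger parallel gripper is mounted at the origin on the work surface. World frame = base frame: x ahead of the robot, y to its left, z up, the work surface at z = 0. Lengths are in m, angles in rad, forces in N, time in s.
With the tool pointing down it reaches from about 0.35 to 0.775 m from the base axis. Payload 7.3 kg.
Tool frame: the origin (TCP) lies at the centre of the arm's flange, where the gripper is bolted on; the fingertips stand 178 mm ahead of it and the grasp point (between the pads) lies 159 mm ahead of it; z points along the fingers, y is the line along which they close (so a half turn about z gives the same grasp; the last joint's range is limited). The gripper opens to 92 mm and grips with 3 to 60 N. Pads are 19 mm wide; open, the fingers measure 130 mm over their backs; the gripper's body (75 mm by 190 mm) begins 47 mm behind the grasp point.
Start: joints at [-1.429, 0.342, 1.524, -0, 1.275, -0.146], TCP at [0.149, -0.503, 0.405] pointing down, gripper open.
Joint ranges: [-2.53, 2.53], [-0.77, 2.02], [0.04, 2.7], [-1, 4.14], [0.28, 2.66], [-3.11, 3.11]. Speed limits (rad/s): [2.57, 2.57, 3.14, 3.14, 3.14, 3.14].

### API

Orientations are given as [roll, pitch, yaw] about the fixed x, y, z axes, in that order (R = Rz(yaw) Ry(pitch) Rx(roll)).
In Python, from cell import robot gives the robot as it stands.
- The arm moves only by the shell command python3 drive.py 'ROWS' [OPENING] [FORCE]. ROWS is a JSON list of rows, 1 to 8 of them, each of 6 numbers: dx, dy, dz in m, then a rotation vector rx, ry, rz in rad; each row shifts and turns the commanded pose from where the row before left it, along the tool's axes as they then stand; what a row does not reach is not made up. A row lasts 1/12 s, in which the tool goes at most 0.0417 m and 0.125 rad, less where a joint would pass 70% of its speed; a pose out of reach is approached as far as the arm can. OPENING is the finger opening in m, set as the command begins (- or left out keeps the last). The fingers move at their own pace and stop on an object; FORCE is the grip in N (left out, the last holds). Time passes only in rows, so rows that do not move let the fingers close. It prints the time, the measured TCP pose, the force, the opening and the grip force at its end.
- robot.observe(): the state, without advancing time (a new reading comes with each control period).
- robot.read_camera(name): name is "side" or "top"; returns a dict with "image" (400x640x3 uint8, red, green, blue), "fx", "fy", "cx", "cy" (pixels), "k1" (the pictures are not rectified: a ray, as slopes to the right and down, at radius r is drawn at 1 + k1 r^2 times it, then the intrinsics apply), "pose" (4x4, takes a point from camera to world coordinates). Camera axes: x right, y down, z forward; pixel columns grow to the right and rows downward; lengths in m; the calibration is good to about 2 mm. A picture is of the moment at which its call begins. There is no depth.
- robot.hand_in(): hands the job in; it is judged then, once.
The state is a dict: "time": time; "qpos": joint angles; "qvel": joint speeds; "joint_efforts": joint torques, N m; "tool_pos": TCP position; "tool_rot": TCP orientation; "contact_force": force on the tool from outside, world axes, zero at the start; "torque": the same for the moment, N m; "opening": finger opening in m; "grip_force": force on a finger pad.
Only numpy, scipy, OpenCV 4.12 (cv2) and the standard library are available. Lean on these libraries where they do the work, as an engineer would, in place of code of your own. Each camera call takes 0.05 s, during which the arm holds its last target. There are 200 camera calls.

### The job

Hang both impression trays in the curing unit, each by its eye on the peg that suits it: the tray with the large eye on the thick peg and the one with the small eye on the thin peg, pushed fully home so that each lies flat on its sloping rack with the arch straight down the slope. Only when both are hung, press the white start button fully down and let it go. Leave the other things on the bench where they are.

Things in the scene. Friction and masses are not known exactly. Their poses are not given: they have to be found in the camera images.
- unit: light-curing unit, fixed: orange base 340 x 280 x 50 mm with low side rims, white hood tipped back at its far end (to about 200 mm high). Origin: centre of the underside; x away from its front. It carries two sloping racks with a peg each, 130 mm apart side by side (either may be left), and the start button at the front
- tray_wide: grey resin impression tray, 70 g, 150 mm long, lying flat, eye away from the robot: arch 66 mm wide, 14 mm thick, open inside; handle 18 mm wide (y), 12 mm thick, gripped between x = -24 and +22 mm; eye at its end. Origin: mid-handle, underside. x along the handle to the eye (centre x = +44 mm), z up; arch ends at x = -83 mm
- eye_wide (a point): centre, at the underside, of the large eye of the open tray: hole 28 mm, outside 44 mm, 8 mm thick
- tray_narrow: grey resin impression tray, 70 g, 150 mm long, lying flat, eye away from the robot: arch 66 mm wide, 14 mm thick, filled by a thin palate plate; handle 18 mm wide (y), 12 mm thick, gripped between x = -24 and +22 mm; eye at its end. Origin: mid-handle, underside. x along the handle to the eye (centre x = +44 mm), z up; arch ends at x = -83 mm
- eye_narrow (a point): centre, at the underside, of the small eye of the tray with the palate plate: hole 18 mm, outside 34 mm, 8 mm thick
- peg_thick: fixed steel peg, 20 mm in diameter, 44 mm long, last 9 mm tapered. Origin: centre of its foot on the rack's face. z out along the peg, leaning 35 degrees from vertical towards the robot; x up the slope. Rack face (z = 0), 80 mm wide, spans x -22 to +34 and -122 to -72 mm, open between. Hung: tray axes along peg axes, eye round the foot, arch down the slope
- peg_thin: fixed steel peg, 10 mm in diameter, 44 mm long, last 9 mm tapered. Origin: centre of its foot on the rack's face. z out along the peg, leaning 35 degrees from vertical towards the robot; x up the slope. Rack face (z = 0), 80 mm wide, spans x -22 to +34 and -122 to -72 mm, open between. Hung: tray axes along peg axes, eye round the foot, arch down the slope
- start_top (a point): centre of the top of the round white start button, 32 mm across, on the flat front panel of the unit; pressed straight down
- start (a joint): travel of the start button, 0 = out, 0.006 = fully down (m); sprung, 5 N at the bottom, comes back when released
- model_a: small plaster jaw model on a 50 x 60 x 18 mm base, left of the unit; leave it alone
- model_b: another plaster jaw model, the same size, near the robot on the right; leave it alone
- jar: amber jar, 60 mm across, 70 mm tall, right of the unit; leave it alone
- bottle: white bottle, 52 mm across, 130 mm tall, right of the unit; leave it alone
- bowl: dark mixing bowl, 110 mm across, 60 mm tall, left of the unit; leave it alone
- spatula: spatula, 180 mm long, near the robot on the left; leave it alone
- brush: brush, 160 mm long, near the robot on the right; leave it alone

How it is judged:
On the way, in this order (a step that is already met when the one before it is completed fails the run):
1. one tray is hung fully home on its own peg (((x of eye_wide in the frame of peg_thick between -0.008 and 0.008 m and y of eye_wide in the frame of peg_thick between -0.008 and 0.008 m and z of eye_wide in the frame of peg_thick between -0.005 and 0.008 m and angle between the z axis of tray_wide and the z axis of peg_thick, either way round below 0.17 rad and angle between the x axis of tray_wide and the x axis of peg_thick, either way round below 0.45 rad and x of tray_wide in the frame of peg_thick below 0 m) or (x of eye_narrow in the frame of peg_thin between -0.008 and 0.008 m and y of eye_narrow in the frame of peg_thin between -0.008 and 0.008 m and z of eye_narrow in the frame of peg_thin between -0.005 and 0.008 m and angle between the z axis of tray_narrow and the z axis of peg_thin, either way round below 0.17 rad and angle between the x axis of tray_narrow and the x axis of peg_thin, either way round below 0.45 rad and x of tray_narrow in the frame of peg_thin below 0 m))), for 0.2 s.
2. both trays are hung, each on its own peg (x of eye_wide in the frame of peg_thick between -0.008 and 0.008 m and y of eye_wide in the frame of peg_thick between -0.008 and 0.008 m and z of eye_wide in the frame of peg_thick between -0.005 and 0.008 m and angle between the z axis of tray_wide and the z axis of peg_thick, either way round below 0.17 rad and angle between the x axis of tray_wide and the x axis of peg_thick, either way round below 0.45 rad and x of tray_wide in the frame of peg_thick below 0 m and x of eye_narrow in the frame of peg_thin between -0.008 and 0.008 m and y of eye_narrow in the frame of peg_thin between -0.008 and 0.008 m and z of eye_narrow in the frame of peg_thin between -0.005 and 0.008 m and angle between the z axis of tray_narrow and the z axis of peg_thin, either way round below 0.17 rad and angle between the x axis of tray_narrow and the x axis of peg_thin, either way round below 0.45 rad and x of tray_narrow in the frame of peg_thin below 0 m), for 0.2 s.
3. the start button is pressed down with both trays hung (all of step 2 and value of joint start above 0.0042 m), for 0.02 s.
At the end, for the whole second after the job is handed in: Large-eyed tray on the thick peg, small-eyed on the thin: each eye centred within 8 mm of the peg's axis and under 8 mm above the rack's face, the tray flat on it (within 10 degrees), arch down the slope (within 26 degrees), at rest; the start button is out again (all of step 2 and value of joint start below 0.002 m and linear speed of each of tray_wide, tray_narrow below 0.02 m/s); the robot touches nothing.
It fails at once if the start button was pressed before both trays were hung (value of joint start above 0.0042 m and not ((x of eye_wide in the frame of peg_thick between -0.008 and 0.008 m and y of eye_wide in the frame of peg_thick between -0.008 and 0.008 m and z of eye_wide in the frame of peg_thick between -0.005 and 0.008 m and angle between the z axis of tray_wide and the z axis of peg_thick, either way round below 0.17 rad and angle between the x axis of tray_wide and the x axis of peg_thick, either way round below 0.45 rad and x of tray_wide in the frame of peg_thick below 0 m) and (x of eye_narrow in the frame of peg_thin between -0.008 and 0.008 m and y of eye_narrow in the frame of peg_thin between -0.008 and 0.008 m and z of eye_narrow in the frame of peg_thin between -0.005 and 0.008 m and angle between the z axis of tray_narrow and the z axis of peg_thin, either way round below 0.17 rad and angle between the x axis of tray_narrow and the x axis of peg_thin, either way round below 0.45 rad and x of tray_narrow in the frame of peg_thin below 0 m))).
It fails at once if another thing on the bench was moved by more than 30 mm (distance of any of model_a, model_b, jar, bottle, bowl, spatula, brush from where it was at the start of the episode above 0.03 m).
It also fails if it takes over 72 s, if anything falls off the work surface, if the arm or the gripper's body presses on something with over 40 N, if the wrist force passes 120 N, or if a joint passes its speed limit or range.

## Working session

There is one attempt and no reset: what is moved stays moved. The work goes in short steps, Python scripts to look and compute and a shell command to move; the robot and the scene stay as the last step left them, time stands still between calls to the robot, and variables do not carry over. Pictures are saved under pics/ and viewed, at most 10 in all, crops included, and the job is handed in when it is done.

```bash
ls; mkdir -p pics
python3 - <<'E'
from cell import robot
import cv2
print(robot.observe())
for n in ("side","top"):
    c=robot.read_camera(n); print(n,c["fx"],c["fy"],c["cx"],c["cy"],c["k1"],c["pose"].tolist() if hasattr(c["pose"],"tolist") else c["pose"])
    cv2.imwrite(f"pics/{n}0.png",c["image"][:,:,::-1])
E
```

```text
cell.py
drive.py
pics
{'time': 0.0, 'qpos': array([-1.42897169e+00,  3.42732504e-01,  1.52505970e+00, -2.18782625e-05,
        1.27539513e+00, -1.45966305e-01]), 'qvel': array([ 1.70285226e-03, -1.38971384e-05, -5.47132084e-04,  5.17205977e-04,
       -3.30918619e-04, -8.83721621e-04]), 'joint_efforts': array([ 1.78621565e-03, -4.31232941e+01, -2.44221264e+01,  7.19072367e-02,
        5.60838764e-02, -1.15665039e-04]), 'tool_pos': array([ 0.14902783, -0.50325183,  0.40402477]), 'tool_rot': array([-3.14001190e+00, -2.11244800e-04,  2.87797164e-01]), 'contact_force': array([-0.08209537,  0.35801715, -0.28371271]), 'torque': array([ 0.01004826, -0.00661363, -0.00280108]), 'grip_force': 0.0, 'opening': 0.09197934387907067}
side 400.39090207352996 400.39090207352996 317.8499657390292 198.89859273019903 0.012791983439965356 [[-0.9669195555925784, -0.12124588981741397, 0.2244237224872507, 0.26540744882427997], [-0.25470132363289816, 0.5069305687295403, -0.8234978046280358, 0.871828128115585], [-0.013921521192049464, -0.853417150454529, -0.521042568853804, 0.6648619139670142], [0.0, 0.0, 0.0, 1.0]]
top 490.32078305179425 490.32078305179425 321.10334577082955 199.42233094048072 -0.14811992821488493 [[-0.005203525699036194, -0.9948319410595737, 0.10140183611720416, 0.32050751275312894], [-0.9999838094372577, 0.005410232926459192, 0.0017635881127456786, -0.01397735156542138], [-0.0023030813379970616, -0.10139101748834714, -0.9948439864566847, 1.5725875201851385], [0.0, 0.0, 0.0, 1.0]]
```

View pics/side0.png

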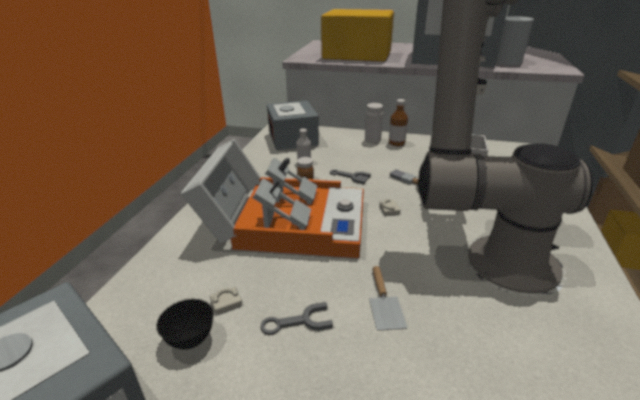

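View pics/top0.png

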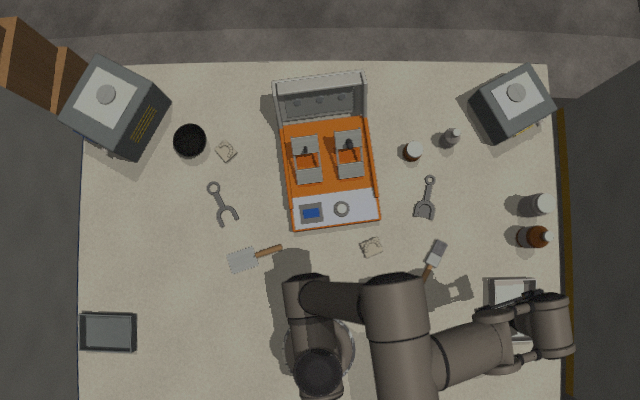

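```bash
python3 -c "
import cv2
t=cv2.imread('pics/top0.png');cv2.imwrite('pics/topz.png',cv2.resize(t[60:260,180:440],(780,600),interpolation=cv2.INTER_CUBIC))
t=cv2.imread('pics/side0.png');cv2.imwrite('pics/sidez.png',cv2.resize(t[120:320,150:410],(780,600),interpolation=cv2.INTER_CUBIC))"
```

```text
(no output)
```

The side view shows the wide tray at about (297,319), the unit at (300,215), and the narrow tray behind it at (352,176). In the top view the wide tray is on the left, with its eye at (213,188). The narrow tray is on the right, with its eye at (430,181). The unit sits around (328,150), and the button is at (341,209). Next I'll enlarge both.

View pics/topz.png

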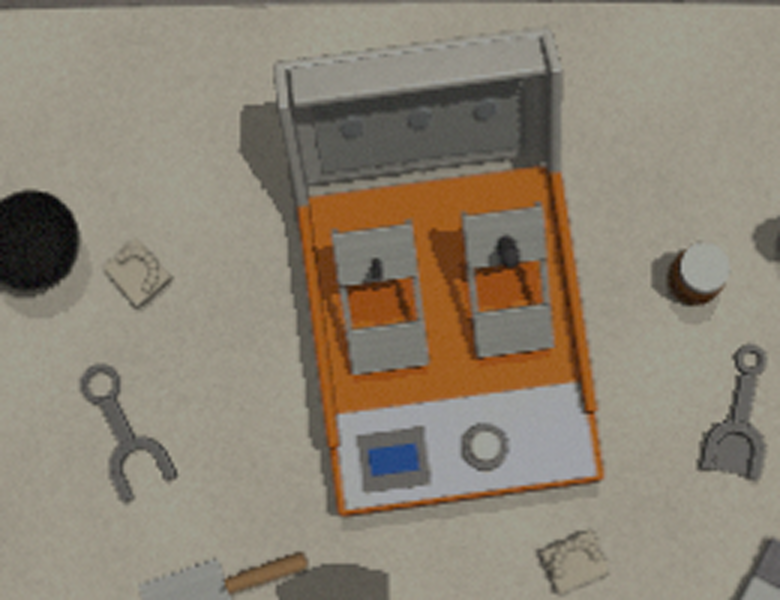

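View pics/sidez.png

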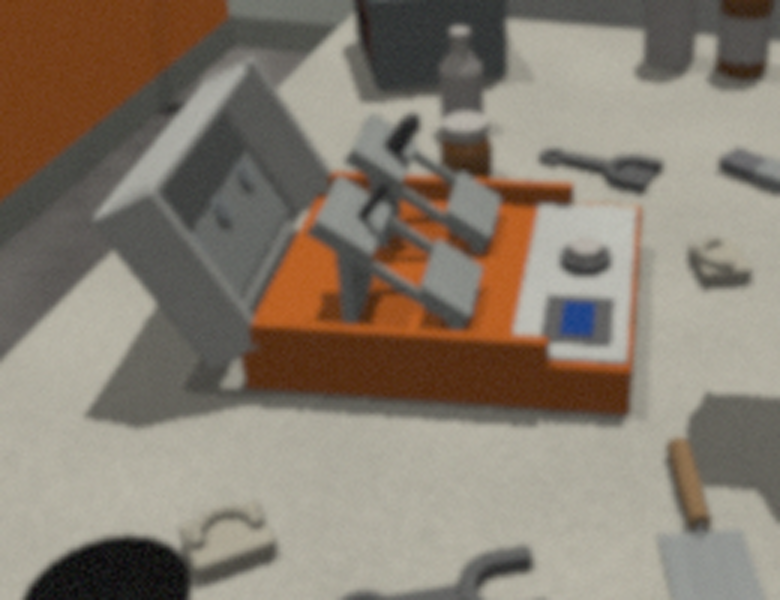

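Zoomed in the top view, the thick peg is on the right rack (505,250) and the thin one on the left (376,270). The trays therefore cross over. In the side view the thin rack is nearer the camera at (375,230) and the thick one farther at (410,150). I'll make finer crops of each for pixel readings.

```bash
cat > comp.py <<'E'
import cv2,numpy as np
def comp(out,panels):  # panels: (img,x0,y0,w,h,scale); ticks every 10 px
    ps=[]
    for im,x0,y0,w,h,s in panels:
        p=cv2.resize(im[y0:y0+h,x0:x0+w],(w*s,h*s),interpolation=cv2.INTER_CUBIC)
        for x in range(x0-x0%10+10,x0+w,10):
            cv2.line(p,(int((x-x0+.5)*s),0),(int((x-x0+.5)*s),5),(0,0,255),1); cv2.putText(p,str(x),(int((x-x0+.5)*s)-10,16),0,.35,(0,0,255),1)
        for y in range(y0-y0%10+10,y0+h,10):
            cv2.line(p,(0,int((y-y0+.5)*s)),(5,int((y-y0+.5)*s)),(0,0,255),1); cv2.putText(p,str(y),(6,int((y-y0+.5)*s)+4),0,.35,(0,0,255),1)
        ps.append(p)
    cv2.imwrite(out,np.vstack([np.hstack(ps[:2]),np.hstack(ps[2:])]))
E
python3 - <<'E'
import cv2
from comp import comp
t=cv2.imread('pics/top0.png');s=cv2.imread('pics/side0.png')
comp('pics/c1.png',[(s,250,155,66,50,6),(s,250,180,66,50,6),(t,286,124,66,50,6),(t,318,124,66,50,6)])
comp('pics/c2.png',[(t,195,175,66,50,6),(t,395,170,66,50,6),(s,258,290,80,50,5),(s,320,160,80,50,5)])
E
```

```text
Traceback (most recent call last):
  File "comp.py", line 11, in comp
    cv2.imwrite(out,np.vstack([np.hstack(ps[:2]),np.hstack(ps[2:])]))
                    ~~~~~~~~~^^^^^^^^^^^^^^^^^^^^^^^^^^^^^^^^^^^^^^^
ValueError: all the input array dimensions except for the concatenation axis must match exactly, but along dimension 1, the array at index 0 has size 792 and the array at index 1 has size 800
```

View pics/c1.png

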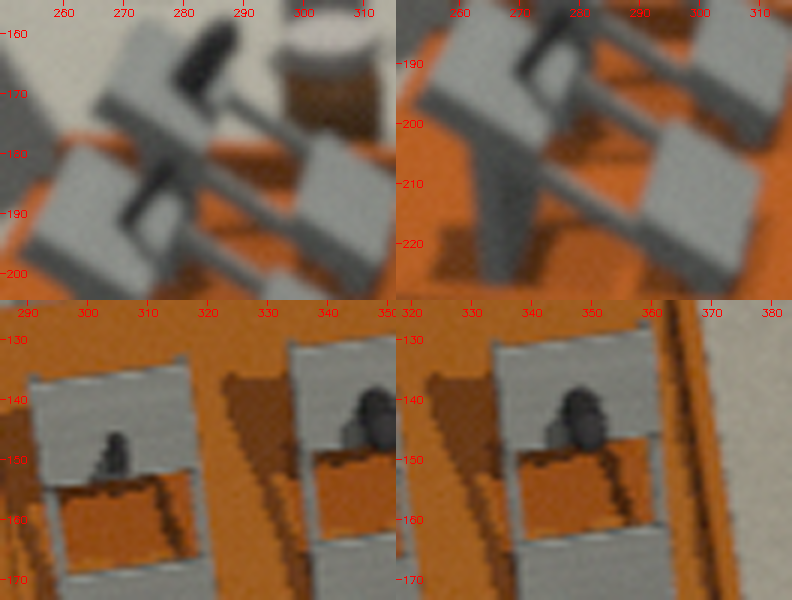

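The crop shows the rack corners clearly. In the side view the thin rack's upper plate runs from (263,178) to (253,195), and its lower plate from (297,199) to (306,224). In the top view the thin peg's tip is at about (305,151) and the thick peg's at (349,145).

```bash
python3 - <<'E'
import cv2
from comp import comp
t=cv2.imread('pics/top0.png');s=cv2.imread('pics/side0.png')
comp('pics/c2.png',[(t,195,175,66,50,6),(t,395,170,66,50,6),(s,258,292,66,50,6),(s,325,155,66,50,6)])
E
cat > geo.py <<'E'
import numpy as np,json
from scipy.spatial.transform import Rotation as Ro
cams={'s':dict(f=400.39090207,c=(317.84996574,198.89859273),k=0.01279198344,P=np.array([[-0.9669195555925784,-0.12124588981741397,0.2244237224872507,0.26540744882427997],[-0.25470132363289816,0.5069305687295403,-0.8234978046280358,0.871828128115585],[-0.013921521192049464,-0.853417150454529,-0.521042568853804,0.6648619139670142]])),
't':dict(f=490.32078305,c=(321.10334577,199.42233094),k=-0.14811992821,P=np.array([[-0.005203525699036194,-0.9948319410595737,0.10140183611720416,0.32050751275312894],[-0.9999838094372577,0.005410232926459192,0.0017635881127456786,-0.01397735156542138],[-0.0023030813379970616,-0.10139101748834714,-0.9948439864566847,1.5725875201851385]]))}
def proj(cam,X):
    c=cams[cam]; p=(np.atleast_2d(X)-c['P'][:,3])@c['P'][:,:3]
    q=p[:,:2]/p[:,2:]; r=(q**2).sum(1,keepdims=True); return q*(1+c['k']*r)*c['f']+c['c']
def Rpeg(yaw): return Ro.from_euler('z',yaw)*Ro.from_euler('y',-np.radians(35))
E
cat > fit.py <<'E'
from geo import *
from scipy.optimize import least_squares
U=dict(utl=(34,40,0),utr=(34,-40,0),ubl=(-22,40,0),ubr=(-22,-40,0),ltl=(-72,40,0),ltr=(-72,-40,0),lbl=(-122,40,0),lbr=(-122,-40,0),tip=(0,0,44))
obs={'thin':{'t':dict(utl=(290.2,137.2),utr=(316.3,133.2),ubr=(318.3,152.2),ubl=(292.5,154.8),ltl=(296,169.7),ltr=(318.3,166.8),lbr=(322.3,181.7),lbl=(297.3,184.7),tip=(305.2,151)),
 's':dict(utr=(262.8,178.3),utl=(252.8,195),ubl=(274.3,202),ltr=(296.8,199),lbr=(310.5,209.2),lbl=(305.7,224.5),ltl=(290.2,214.2),tip=(277.8,183.2))},
'thick':{'t':dict(utl=(333.7,130.5),utr=(359.8,127.7),ubr=(361.7,146.5),ubl=(335.7,149.3),ltl=(337.7,164.3),ltr=(361.5,161),lbr=(364,175.3),lbl=(339,179),tip=(349,145.2)),
 's':dict(utl=(265,172.3),utr=(274.5,157),ltr=(303.2,176.2),ltl=(298.3,188.7),lbl=(312,198.7),tip=(287.5,159.5))}}
def res(p,full=False):
    out=[]
    for i,n in enumerate(('thin','thick')):
        f=p[1+3*i:4+3*i]
        for c,d in obs[n].items():
            X=f+Rpeg(p[0]).apply(np.array([U[k] for k in d])/1000)
            e=proj(c,X)-np.array(list(d.values()))
            if full: print(n,c,dict(zip(d,e.round(1).tolist())))
            out.append(e.ravel())
    return np.concatenate(out)
r=least_squares(res,[.1,.6,.05,.1,.6,-.08,.1],loss='soft_l1',x_scale=.01)
res(r.x,True); print(r.x.round(4), 'sep',np.linalg.norm(r.x[1:4]-r.x[4:]),'local',Ro.from_euler('z',-r.x[0]).apply(r.x[1:4]-r.x[4:]))
E
python3 fit.py
```

```text
thin t {'utl': [-0.3, 1.0], 'utr': [0.5, 1.4], 'ubr': [0.6, -0.3], 'ubl': [-0.0, 0.6], 'ltl': [-1.3, 0.6], 'ltr': [2.5, 0.0], 'lbr': [0.3, -0.4], 'lbl': [-0.4, 0.1], 'tip': [0.3, 1.8]}
thin s {'utr': [-0.9, -0.5], 'utl': [1.2, -2.1], 'ubl': [-1.4, 2.8], 'ltr': [-1.9, 0.0], 'lbr': [-0.5, -0.5], 'lbl': [-0.1, 0.9], 'ltl': [-0.8, 1.0], 'tip': [-0.0, -2.7]}
thick t {'utl': [-0.2, 1.5], 'utr': [0.5, 0.8], 'ubr': [0.0, -0.6], 'ubl': [-0.3, 0.0], 'ltl': [-0.7, -0.0], 'ltr': [1.4, -0.1], 'lbr': [0.0, 0.1], 'lbl': [-0.5, -0.2], 'tip': [0.8, 1.4]}
thick s {'utl': [0.9, -3.0], 'utr': [-2.1, -0.1], 'ltr': [-1.0, 0.4], 'ltl': [-0.7, 1.2], 'lbl': [0.2, 0.6], 'tip': [-0.3, -1.0]}
[ 0.1289  0.6241  0.0364  0.1381  0.642  -0.0924  0.1379] sep 0.1300938612980183 local [-0.00123593  0.13008786  0.00018431]
```

View pics/c2.png

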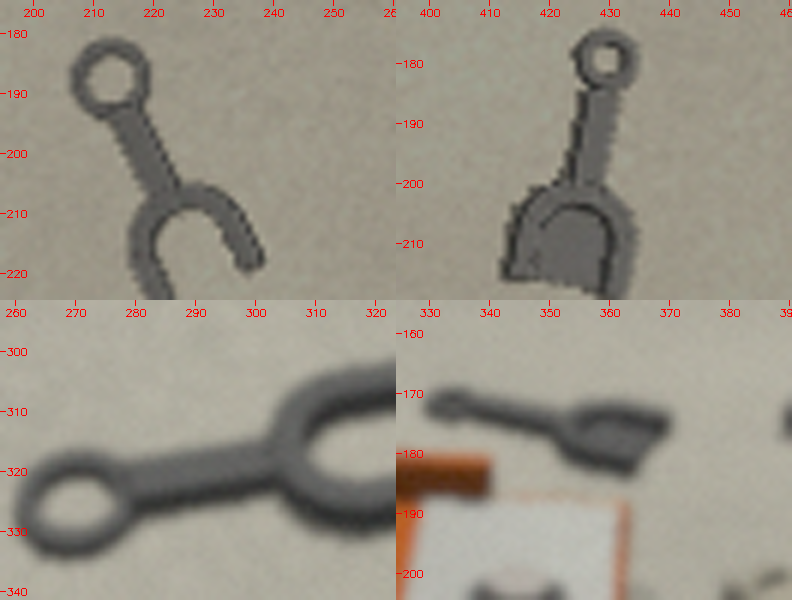

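The crop gives these pixels: wide eye at top (213.0,187.8) and side (270.2,325); narrow eye at top (429.7,179.7) and side (333.7,172). The rack fit gives 130.1 mm between the pegs, against the stated 130.

```bash
cat > tri.py <<'E'
from geo import *
from scipy.optimize import least_squares
def tri(t,s): return least_squares(lambda X:np.r_[proj('t',X)[0]-t,proj('s',X)[0]-s],[.5,0,.03]).x
def atz(t,z): return np.r_[least_squares(lambda X:proj('t',[*X,z])[0]-t,[.5,0]).x,z]
E
python3 - <<'E'
from tri import *
for n,e,es,a in (('wide',(213,187.8),(270.2,324.8),(228.8,221.5)),('narrow',(429.7,179.7),(333.7,172.),(422.8,217))):
    E=atz(e,.008);A=atz(a,.014);d=(E-A)[:2];L=np.linalg.norm(d);u=d/L
    print(n,'eye tri',tri(e,es).round(4),'eye@8mm',E.round(4),'arch',A.round(4),'len',L.round(4),'yaw',np.arctan2(d[1],d[0]).round(3),'origin',(E[:2]-.044*u).round(4))
# button: top (341,208.6)/side zoom (585,245)
print('button',tri((341.2,208),(344.8,201)))
E
```

```text
wide eye tri [0.5189 0.3395 0.0038] eye@8mm [0.5197 0.3389 0.008 ] arch [0.41   0.2845 0.014 ] len 0.1225 yaw 0.46 origin [0.4803 0.3194]
narrow eye tri [ 0.5428 -0.365   0.0031] eye@8mm [ 0.5424 -0.3638  0.008 ] arch [ 0.421  -0.3367  0.014 ] len 0.1244 yaw -0.22 origin [ 0.4994 -0.3542]
button [ 0.44544837 -0.07310863  0.07119666]
```

The eyes triangulate at z of about 3–4 mm, against the 4–8 mm expected. The tray lengths come out at 122–124 mm against 127. The button is at z 71 mm. All are consistent, so I'll start with the narrow tray.

```bash
cat > plan.py <<'E'
import sys
from geo import *
from cell import robot
def plan(pos,rpy,name=''):
    o=robot.observe(); R0=Ro.from_euler('xyz',o['tool_rot']); R1=Ro.from_euler('xyz',rpy) if not isinstance(rpy,Ro) else rpy
    d=R0.inv().apply(np.array(pos)-o['tool_pos']); w=(R0.inv()*R1).as_rotvec()
    n=np.linalg.norm
    print(name,'shift',d.round(4),'rows',round(n(d)/.0417,1),'| turn',w.round(4),'rows',round(n(w)/.125,1),'| then in new axes',R1.inv().apply(np.array(pos)-o['tool_pos']).round(4),'t',round(o['time'],2))
E
python3 -c "
from plan import *
plan((.4994,-.3542,.26),(np.pi,0,-.22))"
```

```text
shift [ 0.3783 -0.0433  0.1443] rows 9.8 | turn [-1.400e-03  1.000e-04  5.078e-01] rows 4.1 | then in new axes [ 0.3094 -0.222   0.1441] t 0.1
```

```bash
python3 drive.py '[[0.0315,-0.0036,0.012,0,0,0],[0.0315,-0.0036,0.012,0,0,0],[0.0315,-0.0036,0.012,0,0,0],[0.0315,-0.0036,0.012,0,0,0],[0.0315,-0.0036,0.012,0,0,0],[0.0315,-0.0036,0.012,0,0,0]]' 0.05 && python3 drive.py '[[0.0315,-0.0036,0.012,0,0,0],[0.0315,-0.0036,0.012,0,0,0],[0.0315,-0.0036,0.012,0,0,0],[0.0315,-0.0036,0.012,0,0,0],[0.0315,-0.0036,0.012,0,0,0],[0.0315,-0.0036,0.012,0,0,0]]' && python3 drive.py '[[0,0,0,0,0,0.1016],[0,0,0,0,0,0.1016],[0,0,0,0,0,0.1016],[0,0,0,0,0,0.1016],[0,0,0,0,0,0.1016],[0,0,0,0,0,0],[0,0,0,0,0,0]]'
python3 -c "
from plan import *
plan((.4994,-.3542,.182),(np.pi,0,-.22))"
```

```text
time: 0.6
tool_pos: [0.3253, -0.4281, 0.3319]
tool_rot: [-3.141, 0.0, 0.288]
contact_force: [0.8, -0.5, 0.2]
opening: 0.0565
grip_force: 0.0
time: 1.1
tool_pos: [0.5005, -0.3538, 0.2596]
tool_rot: [-3.141, 0.001, 0.288]
contact_force: [0.3, -0.3, 0.3]
opening: 0.0504
grip_force: 0.0
time: 1.68
tool_pos: [0.4992, -0.3546, 0.2603]
tool_rot: [-3.141, 0.001, -0.217]
contact_force: [1.2, 0.2, -0.8]
opening: 0.0496
grip_force: 0.0
 shift [ 0.0002 -0.0004  0.0783] rows 1.9 | turn [-0.0003  0.0007  0.0028] rows 0.0 | then in new axes [ 0.0001 -0.0005  0.0783] t 1.68
```

```bash
python3 drive.py '[[0,0,0.025,0,0,0],[0,0,0.025,0,0,0],[0,0,0.018,0,0,0],[0,0,0.0105,0,0,0],[0,0,0,0,0,0],[0,0,0,0,0,0]]' && python3 drive.py '[[0,0,0,0,0,0],[0,0,0,0,0,0],[0,0,0,0,0,0],[0,0,0,0,0,0],[0,0,0,0,0,0],[0,0,0,0,0,0]]' 0 25 && python3 drive.py '[[0,0,-0.005,0,0,0],[0,0,-0.02,0,0,0],[0,0,-0.035,0,0,0],[0,0,-0.04,0,0,0],[0,0,-0.04,0,0,0],[0,0,-0.02,0,0,0],[0,0,0,0,0,0]]'
```

```text
time: 2.18
tool_pos: [0.4993, -0.3548, 0.1823]
tool_rot: [-3.141, 0.0, -0.219]
contact_force: [-0.2, -0.0, -0.1]
opening: 0.05
grip_force: 0.0
time: 2.68
tool_pos: [0.4993, -0.3548, 0.1827]
tool_rot: [3.141, -0.001, -0.22]
contact_force: [0.2, -0.1, 2.3]
opening: 0.0175
grip_force: 25.0
time: 3.27
tool_pos: [0.4999, -0.3552, 0.3487]
tool_rot: [3.136, -0.01, -0.22]
contact_force: [0.4, 0.2, -0.4]
opening: 0.0175
grip_force: 25.0
```

```bash
cat >> plan.py <<'E'
F={'thin':np.array([.6241,.0364,.138]),'thick':np.array([.642,-.0924,.138])}; YAW=.129
def hang(n,h,dx=0,dy=0,under=.1825,grip=-.044):
    R=Rpeg(YAW); return F[n]+R.apply([grip+dx,dy,h+under]), R*Ro.from_euler('x',np.pi)
E
python3 -c "
from plan import *
p,R=hang('thin',.065);print(p,R.as_euler('xyz'))
plan((.45,0,.46),R); plan(p,R)"
```

```text
[0.44757616 0.01350126 0.31550277] [ 3.14159265 -0.61086524  0.129     ]
 shift [-0.1252 -0.3351 -0.1144] rows 9.0 | turn [ 0.1134  0.5961 -0.3358] rows 5.5 | then in new axes [ 0.0607 -0.3587 -0.0934] t 3.27
 shift [-0.1319 -0.3485  0.03  ] rows 9.0 | turn [ 0.1134  0.5961 -0.3358] rows 5.5 | then in new axes [-0.0227 -0.3724  0.0246] t 3.27
```

```bash
python3 drive.py '[[0,0,-0.038,0,0,0],[0,0,-0.038,0,0,0],[-0.0125,-0.0335,-0.038,0,0,0],[-0.0125,-0.0335,0,0,0,0],[-0.0125,-0.0335,0,0,0,0],[-0.0125,-0.0335,0,0,0,0],[-0.0125,-0.0335,0,0,0,0],[-0.0125,-0.0335,0,0,0,0]]' && python3 drive.py '[[-0.0125,-0.0335,0,0,0,0],[-0.0125,-0.0335,0,0,0,0],[-0.0125,-0.0335,0,0,0,0],[-0.0125,-0.0335,0,0,0,0],[0,0,0,0,0,0]]' && python3 drive.py '[[0,0,0,0.0189,0.0994,-0.056],[0,0,0,0.0189,0.0994,-0.056],[0,0,0,0.0189,0.0994,-0.056],[0,0,0,0.0189,0.0994,-0.056],[0,0,0,0.0189,0.0994,-0.056],[0,0,0,0.0189,0.0994,-0.056],[0,0,0,0,0,0],[0,0,0,0,0,0]]'
python3 -c "
from plan import *
p,R=hang('thin',.065)
plan(p,R)"
```

```text
time: 3.93
tool_pos: [0.4701, -0.1477, 0.4475]
tool_rot: [-3.141, 0.002, -0.221]
contact_force: [0.9, 0.4, -0.9]
opening: 0.0175
grip_force: 25.0
time: 4.35
tool_pos: [0.4499, -0.0029, 0.4479]
tool_rot: [-3.139, 0.003, -0.215]
contact_force: [-0.8, 0.8, -1.8]
opening: 0.0176
grip_force: 25.0
time: 5.02
tool_pos: [0.4509, -0.008, 0.4477]
tool_rot: [-3.13, -0.6, 0.12]
contact_force: [-0.4, -0.8, -1.2]
opening: 0.0174
grip_force: 25.0
 shift [-0.0752 -0.0204  0.109 ] rows 3.2 | turn [-0.0065  0.0113 -0.0079] rows 0.1 | then in new axes [-0.0763 -0.0217  0.108 ] t 5.02
```

```bash
python3 drive.py '[[-0.019,-0.0052,0.027,-0.003,0.005,-0.004],[-0.019,-0.0052,0.027,-0.003,0.006,-0.004],[-0.019,-0.0052,0.027,0,0,0],[-0.019,-0.0052,0.027,0,0,0],[0,0,0,0,0,0],[0,0,0,0,0,0],[0,0,0,0,0,0],[0,0,0,0,0,0]]'
python3 - <<'E'
from plan import *
from comp import comp
import cv2
p,R=hang('thin',.065); plan(p,R)
t=robot.read_camera('top')['image'][:,:,::-1].copy();s=robot.read_camera('side')['image'][:,:,::-1].copy()
cv2.imwrite('pics/t1.png',t);cv2.imwrite('pics/s1.png',s)
comp('pics/c3.png',[(t,270,120,66,50,6),(s,240,140,66,50,6),(t,256,90,132,100,3),(s,220,120,132,100,3)])
E
```

```text
time: 5.68
tool_pos: [0.4494, 0.013, 0.3187]
tool_rot: [3.139, -0.619, 0.134]
contact_force: [0.7, -1.4, -0.7]
opening: 0.0176
grip_force: 25.0
 shift [-0.0033 -0.0008  0.0016] rows 0.1 | turn [ 0.0001 -0.0079  0.0037] rows 0.1 | then in new axes [-0.0033 -0.0008  0.0016] t 5.68
```

View pics/c3.png

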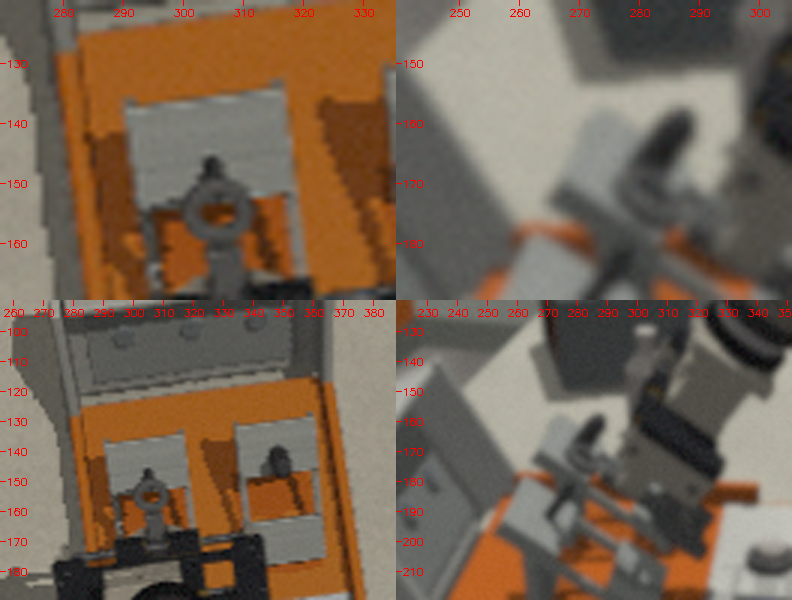

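The hover picture shows the eye ring at top (305.7,154.7) and side (280,171). The thin peg's tip is just above it in the top view, at about (305,147–151). I'll compare these with the prediction.

```bash
cat >> plan.py <<'E'
def eyecheck(n,et,es,under=.1825):
    from tri import tri
    o=robot.observe(); T=Ro.from_euler('xyz',o['tool_rot']); R=Rpeg(YAW)
    E=o['tool_pos']+T.apply([.044,0,under-.008])
    print('pred eye px',proj('t',E).round(1),proj('s',E).round(1),'tip px',proj('t',F[n]+R.apply([0,0,.044])).round(1),proj('s',F[n]+R.apply([0,0,.044])).round(1),'foot',proj('t',F[n]).round(1),proj('s',F[n]).round(1))
    M=tri(et,es); print('pred eye in peg',(R.inv().apply(E-F[n])*1000).round(1),'seen eye in peg',(R.inv().apply(M-F[n])*1000).round(1))
E
python3 -c "
from plan import *
eyecheck('thin',(305.7,154.7),(280.3,171.2))"
```

```text
pred eye px [[306.  155.8]] [[282.7 171. ]] tip px [[305.5 152.8]] [[277.8 180.6]] foot [[304.8 147. ]] [[269.2 192.2]]
pred eye in peg [ 4.1 -0.6 75. ] seen eye in peg [ 7.9  0.  71.7]
```

```bash
sed -e 's/tip=(305.2,151)/tip=(305.2,152.2)/; s/tip=(349,145.2)/tip=(349,146.8)/; s/,tip=(277.8,183.2)//; s/,tip=(287.5,159.5)//; s/utl=(252.8,195)/utl=(252.8,193.7)/; s/utl=(265,172.3)/utl=(265,171.2)/; s/ubl=(274.3,202)/ubl=(274.3,200.5)/' fit.py > fit2.py; python3 fit2.py
# slope-direction profile: bright rack edge rows in top image along rack centreline
python3 - <<'E'
import cv2
from plan import *
t=cv2.imread('pics/top0.png')
for n in('thin','thick'):
    R=Rpeg(YAW)
    for yy in(-.03,.03):
        xs=np.arange(-.14,.05,.001);X=F[n]+R.apply(np.c_[xs,np.full_like(xs,yy),0*xs]);p=proj('t',X).astype(np.float32)
        v=cv2.remap(t,p[None,:,0],p[None,:,1],cv2.INTER_LINEAR)[0].astype(float); sat=v[:,2]-v[:,0]; m=sat.max()/2
        print(n,yy,'edges mm',[round(float(xs[i]*1000+ (m-sat[i])/(sat[i+1]-sat[i])),1) for i in range(len(xs)-1) if (sat[i]-m)*(sat[i+1]-m)<0],'expect -122 -72 -22 34')
E
```

```text
thin t {'utl': [-0.3, 1.0], 'utr': [0.5, 1.4], 'ubr': [0.6, -0.3], 'ubl': [-0.0, 0.6], 'ltl': [-1.3, 0.6], 'ltr': [2.4, 0.1], 'lbr': [0.2, -0.3], 'lbl': [-0.4, 0.1], 'tip': [0.2, 0.6]}
thin s {'utr': [-0.8, -0.9], 'utl': [1.2, -1.2], 'ubl': [-1.4, 3.9], 'ltr': [-1.8, -0.4], 'lbr': [-0.4, -0.8], 'lbl': [-0.1, 0.6], 'ltl': [-0.8, 0.7]}
thick t {'utl': [-0.2, 1.5], 'utr': [0.6, 0.9], 'ubr': [0.0, -0.5], 'ubl': [-0.3, 0.1], 'ltl': [-0.8, 0.0], 'ltr': [1.4, -0.0], 'lbr': [-0.0, 0.2], 'lbl': [-0.6, -0.1], 'tip': [0.8, -0.2]}
thick s {'utl': [1.0, -2.2], 'utr': [-2.0, -0.4], 'ltr': [-0.9, 0.1], 'ltl': [-0.6, 0.9], 'lbl': [0.2, 0.4]}
[ 0.1266  0.6238  0.0364  0.1394  0.6416 -0.0924  0.1389] sep 0.12996466149394162 local [-0.00141072  0.12995599  0.00051345]
thin -0.03 edges mm [-122.4, -68.6, -21.3, 36.3] expect -122 -72 -22 34
thin 0.03 edges mm [-122.1, -69.3, -28.1, 36.3] expect -122 -72 -22 34
thick -0.03 edges mm [-123.3, -69.4, -22.7, 35.4] expect -122 -72 -22 34
thick 0.03 edges mm [-122.4, -70.7, -26.3, 35.4] expect -122 -72 -22 34
```

```bash
sed -i "s/\[.6241,.0364,.138\]/[.6246,.0365,.1395]/; s/\[.642,-.0924,.138\]/[.6422,-.0924,.139]/" plan.py
python3 drive.py '[[-0.0065,0,0,0,-0.008,0.004],[0,0,0.008,0,0,0],[0,0,0.008,0,0,0],[0,0,0.006,0,0,0],[0,0,0.004,0,0,0],[0,0,0,0,0,0],[0,0,0,0,0,0]]' && python3 drive.py '[[0,0,0.004,0,0,0],[0,0,0.004,0,0,0],[0,0,0.004,0,0,0],[0,0,0,0,0,0],[0,0,0,0,0,0]]'
python3 - <<'E'
from plan import *
from comp import comp
import cv2
for h in (.03,.0): plan(*hang('thin',h),str(h))
eyecheck('thin',(305.7,154.7),(280.3,171.2))
t=robot.read_camera('top')['image'][:,:,::-1].copy();s=robot.read_camera('side')['image'][:,:,::-1].copy()
comp('pics/c4.png',[(t,282,130,44,50,9),(s,252,155,44,50,9)]+[(t,282,130,1,1,1)]*0) if 0 else cv2.imwrite('pics/c4.png',np.hstack([cv2.resize(t[130:180,280:325],(396,440),interpolation=2),cv2.resize(s[155:205,255:300],(396,440),interpolation=2)]))
E
```

```text
time: 6.37
tool_pos: [0.4589, 0.0121, 0.2949]
tool_rot: [-3.136, -0.604, 0.128]
contact_force: [-0.6, 0.1, -1.2]
opening: 0.0173
grip_force: 25.0
time: 6.78
tool_pos: [0.467, 0.0105, 0.2884]
tool_rot: [-3.131, -0.599, 0.128]
contact_force: [0.1, -0.4, -0.6]
opening: 0.0174
grip_force: 25.0
0.03 shift [ 0.0014 -0.0055  0.0011] rows 0.1 | turn [-0.0103  0.0119 -0.0009] rows 0.1 | then in new axes [ 0.0014 -0.0055  0.001 ] t 6.78
0.0 shift [ 0.0018 -0.0051  0.0311] rows 0.8 | turn [-0.0103  0.0119 -0.0009] rows 0.1 | then in new axes [ 0.0014 -0.0055  0.031 ] t 6.78
pred eye px [[306.7 152.7]] [[277.9 181.6]] tip px [[305.4 152.6]] [[277.5 180.1]] foot [[304.7 146.7]] [[269.  191.7]]
pred eye in peg [-3.5 -3.7 38.5] seen eye in peg [ 6.6 -0.  70.7]
```

View pics/c4.png

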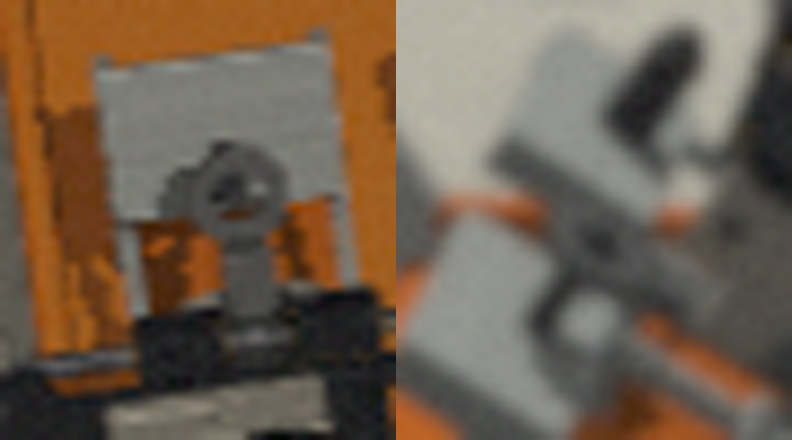

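The top crop shows the peg tip inside the eye hole, slightly left of centre: hole at (306.4,151.1), peg about 1 px to its left. That agrees with the pose reading of about 4 mm sideways. I'll correct it and continue down.

```bash
python3 drive.py '[[0.0008,-0.0045,0,-0.01,0.01,0],[0,0,0,0,0,0],[0,0,0.004,0,0,0],[0,0,0.004,0,0,0],[0,0,0,0,0,0],[0,0,0,0,0,0],[0,0,0,0,0,0]]'
python3 - <<'E'
from plan import *
plan(*hang('thin',0)); print(robot.observe()['contact_force'])
E
```

```text
time: 7.47
tool_pos: [0.4734, 0.0117, 0.2884]
tool_rot: [-3.131, -0.6, 0.128]
contact_force: [-1.9, 3.3, -3.3]
opening: 0.0176
grip_force: 25.0
 shift [-0.0037 -0.0049  0.0275] rows 0.7 | turn [-0.0102  0.0108 -0.0006] rows 0.1 | then in new axes [-0.004  -0.0052  0.0274] t 7.47
[-1.94991641  3.31301764 -3.29939849]
```

```bash
python3 -c "
from plan import *
o=robot.observe();print(o['qpos'].round(3),o['qvel'].round(3),o['tool_pos'],o['tool_rot'],o['contact_force'])"
```

```text
[-0.194  0.306  2.051  0.742  0.284  0.579] [-0.    -0.004  0.001 -0.002 -0.     0.003] [0.47338542 0.01165034 0.28844893] [-3.13100592 -0.60009944  0.12837673] [-1.94991641  3.31301764 -3.29939849]
```

Joint 5 is at its lower limit of 0.28, so the full 35° tool tilt can't be held any lower. The eye is already about 17 mm onto the peg. I'll ease the tilt about the eye to roughly 26°, slide down the peg like that, and let the arch drop onto the rack on release.

```bash
cat >> plan.py <<'E'
def hang2(n,h,tilt,ex=0,ey=0,g=.046,under=.1825,a=0):
    # tool pitched by a relative to the tray (a>0: tool nearer vertical than tray normal)
    e=F[n]+Rpeg(YAW).apply([ex,ey,h]); Rt=Ro.from_euler('z',YAW)*Ro.from_euler('y',-tilt); Rg=Rt*Ro.from_euler('y',a)
    # grasp height on the handle: tool axis point at 'under' ahead lies on tray underside line
    return e+Rt.apply([-g,0,0])+Rg.apply([0,0,under]), Rg*Ro.from_euler('x',np.pi)
E
python3 -c "
from plan import *
plan(*hang2('thin',.026,.48));plan(*hang2('thin',.004,.48))
p,R=hang2('thin',.004,.48);print(R.apply([0,0,1])*.022)"
```

```text
shift [ 0.0182 -0.0052 -0.0032] rows 0.5 | turn [-1.030e-02 -1.201e-01  1.000e-04] rows 1.0 | then in new axes [ 0.0177 -0.0052 -0.0054] t 7.47
 shift [ 0.0184 -0.005   0.0188] rows 0.6 | turn [-1.030e-02 -1.201e-01  1.000e-04] rows 1.0 | then in new axes [ 0.0205 -0.0052  0.0164] t 7.47
[ 0.01007473  0.0013069  -0.01951389]
```

```bash
python3 drive.py '[[0.006,-0.0017,-0.001,-0.003,-0.04,0],[0.006,-0.0017,-0.001,-0.003,-0.04,0],[0.006,-0.0017,-0.001,-0.003,-0.04,0],[0,0,0,0,0,0],[0,0,0,0,0,0],[0,0,0,0,0,0]]'
python3 -c "
from plan import *
plan(*hang2('thin',.026,.48));plan(*hang2('thin',.004,.48));plan(*hang2('thin',.002,.48));print(robot.observe()['qpos'])"
```

```text
time: 7.97
tool_pos: [0.4863, 0.018, 0.3009]
tool_rot: [-3.141, -0.485, 0.129]
contact_force: [-0.2, 1.0, -1.7]
opening: 0.0174
grip_force: 25.0
 shift [-0.0002 -0.0006 -0.0006] rows 0.0 | turn [-0.0006 -0.0051 -0.0003] rows 0.0 | then in new axes [-0.0002 -0.0006 -0.0006] t 7.97
 shift [ 0.0026 -0.0006  0.0212] rows 0.5 | turn [-0.0006 -0.0051 -0.0003] rows 0.0 | then in new axes [ 0.0027 -0.0006  0.0212] t 7.97
 shift [ 0.0029 -0.0006  0.0232] rows 0.6 | turn [-0.0006 -0.0051 -0.0003] rows 0.0 | then in new axes [ 0.003  -0.0006  0.0232] t 7.97
[-0.15968554  0.30975121  1.96118829  0.33047     0.42336839  1.01102486]
```

```bash
python3 drive.py '[[0.0007,0,0.0045,0,0,0],[0.0007,0,0.0045,0,0,0],[0.0007,0,0.0045,0,0,0],[0,0,0,0,0,0],[0,0,0,0,0,0]]' && python3 drive.py '[[0.0003,0,0.0025,0,0,0],[0.0003,0,0.0025,0,0,0],[0.0003,0,0.0025,0,0,0],[0,0,0,0,0,0],[0,0,0,0,0,0]]'
python3 -c "
from plan import *
plan(*hang2('thin',.002,.48));print(robot.observe()['qpos'])"
```

```text
time: 8.38
tool_pos: [0.4945, 0.0191, 0.2895]
tool_rot: [-3.141, -0.483, 0.129]
contact_force: [0.0, -0.2, -0.3]
opening: 0.0174
grip_force: 25.0
time: 8.8
tool_pos: [0.4988, 0.0197, 0.2838]
tool_rot: [-3.141, -0.484, 0.129]
contact_force: [1.1, 1.2, -0.3]
opening: 0.018
grip_force: 25.0
 shift [-0.0003 -0.0005  0.0021] rows 0.1 | turn [-0.0005 -0.0036 -0.0001] rows 0.0 | then in new axes [-0.0003 -0.0005  0.0021] t 8.8
[-0.15087098  0.35801977  1.94844942  0.34686938  0.38889499  0.99888128]
```

```bash
python3 drive.py '[[0.0001,0,0.0015,0,0,0],[0.0001,0,0.0015,0,0,0],[0,0,0,0,0,0],[0,0,0,0,0,0]]' && python3 drive.py '[[0,0,0,0,0,0],[0,0,0,0,0,0],[0,0,0,0,0,0],[0,0,0,0,0,0],[0,0,0,0,0,0]]' 0.04 && python3 drive.py '[[0,0,-0.02,0,0,0],[0,0,-0.03,0,0,0],[0,0,-0.04,0,0,0],[0,0,-0.04,0,0,0],[0,0,-0.03,0,0,0],[0,0,-0.01,0,0,0],[0,0,0,0,0,0]]'
python3 - <<'E'
from plan import *
from comp import comp
import cv2
t=robot.read_camera('top')['image'][:,:,::-1].copy();s=robot.read_camera('side')['image'][:,:,::-1].copy()
cv2.imwrite('pics/t2.png',t)
comp('pics/c5.png',[(t,278,120,66,90,6),(s,245,150,66,90,6)][:2]+[(t,278,120,66,1,6),(s,245,150,66,1,6)])
E
```

```text
time: 9.13
tool_pos: [0.5001, 0.02, 0.2812]
tool_rot: [-3.141, -0.483, 0.129]
contact_force: [-3.6, 0.6, 0.3]
opening: 0.0175
grip_force: 25.0
time: 9.55
tool_pos: [0.5004, 0.0199, 0.2814]
tool_rot: [-3.141, -0.484, 0.129]
contact_force: [0.4, 0.3, -0.6]
opening: 0.0392
grip_force: 0.0
time: 10.13
tool_pos: [0.4213, 0.0096, 0.4349]
tool_rot: [3.14, -0.49, 0.13]
contact_force: [-0.3, -0.4, 0.8]
opening: 0.04
grip_force: 0.0
```

View pics/c5.png

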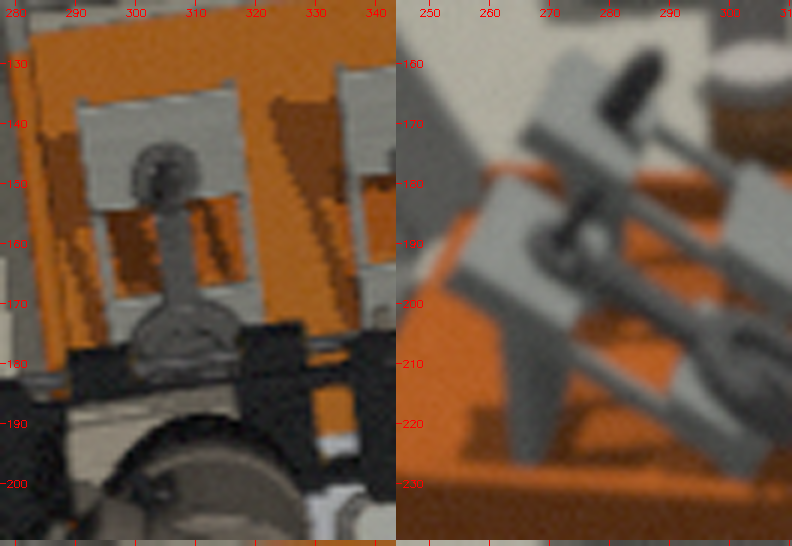

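The narrow tray is home. In the top view the eye surrounds the peg at (305,149), the handle runs straight down the slope, and the arch lies on the lower plate. In the side view the eye is flat at the peg's foot (272,190). Next, the wide tray.

```bash
python3 drive.py '[[0,0,-0.02,0,-0.1,0],[0,0,-0.02,0,-0.1,0],[0,0,0,0,-0.1,0],[0,0,0,0,-0.1,0],[0,0,0,0,-0.09,0],[0,0,0,0,0,0]]' && python3 -c "
from plan import *
plan((.4803,.3194,.26),(np.pi,0,.46))"
```

```text
time: 10.73
tool_pos: [0.4064, 0.0075, 0.466]
tool_rot: [-3.14, 0.014, 0.13]
contact_force: [0.5, -0.3, -0.2]
opening: 0.0399
grip_force: 0.0
 shift [ 0.1165 -0.2993  0.205 ] rows 9.1 | turn [-0.0039  0.0134 -0.3302] rows 2.6 | then in new axes [ 0.2047 -0.2467  0.206 ] t 10.73
```

```bash
python3 drive.py '[[0.0117,-0.03,0,0,0,0],[0.0117,-0.03,0,0,0,0],[0.0117,-0.03,0,0,0,0],[0.0117,-0.03,0,0,0,0],[0.0117,-0.03,0,0,0,0],[0.0117,-0.03,0.025,0,0,0],[0.0117,-0.03,0.025,0,0,0],[0.0117,-0.03,0.025,0,0,0]]' 0.05 && python3 drive.py '[[0.0117,-0.03,0.025,0,0,0],[0.0117,-0.03,0.025,0,0,0],[0,0,0.03,-0.001,0.005,-0.11],[0,0,0.03,-0.001,0.005,-0.11],[0,0,0.02,-0.001,0.004,-0.11],[0,0,0,0,0,0],[0,0,0,0,0,0]]' && python3 -c "
from plan import *
plan((.4803,.3194,.182),(np.pi,0,.46))"
```

```text
time: 11.4
tool_pos: [0.4668, 0.2594, 0.3903]
tool_rot: [-3.14, 0.005, 0.13]
contact_force: [0.5, 0.3, -0.7]
opening: 0.0497
grip_force: 0.0
time: 11.98
tool_pos: [0.4814, 0.3199, 0.2607]
tool_rot: [3.139, -0.005, 0.456]
contact_force: [1.2, 0.1, 1.5]
opening: 0.05
grip_force: 0.0
 shift [-0.0017 -0.0002  0.0787] rows 1.9 | turn [ 0.0023 -0.0048 -0.0041] rows 0.1 | then in new axes [-0.0013 -0.      0.0787] t 11.98
```

```bash
python3 drive.py '[[-0.001,0,0.025,0.002,-0.005,-0.004],[0,0,0.025,0,0,0],[0,0,0.018,0,0,0],[0,0,0.0105,0,0,0],[0,0,0,0,0,0],[0,0,0,0,0,0]]' && python3 drive.py '[[0,0,0,0,0,0],[0,0,0,0,0,0],[0,0,0,0,0,0],[0,0,0,0,0,0],[0,0,0,0,0,0],[0,0,0,0,0,0]]' 0 25 && python3 drive.py '[[0,0,-0.005,0,0,0],[0,0,-0.02,0,0,0],[0,0,-0.035,0,0,0],[0,0,-0.04,0,0,0],[0,0,-0.04,0,0,0],[0,0,-0.04,0,0,0],[0,0,-0.04,0,0,0],[0,0,-0.04,0,0,0]]'
python3 -c "
from plan import *
plan((.44,-.09,.44),(np.pi,-.48,YAW));plan(*hang2('thick',.065,.48))"
```

```text
time: 12.48
tool_pos: [0.4817, 0.3197, 0.185]
tool_rot: [3.141, -0.004, 0.461]
contact_force: [1.2, 0.7, 1.2]
opening: 0.0499
grip_force: 0.0
time: 12.98
tool_pos: [0.4812, 0.3197, 0.1843]
tool_rot: [3.141, -0.003, 0.463]
contact_force: [-0.4, 0.1, 2.4]
opening: 0.0175
grip_force: 25.0
time: 13.65
tool_pos: [0.4798, 0.3192, 0.4464]
tool_rot: [3.141, -0.003, 0.463]
contact_force: [0.5, -0.5, -1.0]
opening: 0.0175
grip_force: 25.0
 shift [-0.2185  0.3483  0.0061] rows 9.9 | turn [-0.0797  0.4729  0.3278] rows 4.6 | then in new axes [-0.0847  0.4007 -0.0369] t 13.65
 shift [-0.1923  0.3875  0.1133] rows 10.7 | turn [-0.0797  0.4729  0.3278] rows 4.6 | then in new axes [-0.1006  0.4291  0.0756] t 13.65
```

```bash
python3 drive.py '[[-0.0182,0.029,0,0,0,0],[-0.0182,0.029,0,0,0,0],[-0.0182,0.029,0,0,0,0],[-0.0182,0.029,0,0,0,0],[-0.0182,0.029,0,0,0,0],[-0.0182,0.029,0,0,0,0],[-0.0182,0.029,0,0,0,0],[-0.0182,0.029,0,0,0,0]]' && python3 drive.py '[[-0.0182,0.029,0,0,0,0],[-0.0182,0.029,0,0,0,0],[-0.0182,0.029,0,0,0,0],[-0.0182,0.029,0,0,0,0],[0,0,0,0,0,0]]' && python3 drive.py '[[0,0,0,-0.016,0.0946,0.0656],[0,0,0,-0.016,0.0946,0.0656],[0,0,0,-0.016,0.0946,0.0656],[0,0,0,-0.016,0.0946,0.0656],[0,0,0,-0.016,0.0946,0.0656],[0,0,0,0,0,0],[0,0,0,0,0,0]]'
python3 -c "
from plan import *
plan(*hang2('thick',.06,.48,under=.1845))"
```

```text
time: 14.32
tool_pos: [0.4531, 0.0454, 0.4442]
tool_rot: [3.14, -0.003, 0.463]
contact_force: [0.6, -0.0, -1.7]
opening: 0.0176
grip_force: 25.0
time: 14.73
tool_pos: [0.4399, -0.0939, 0.4439]
tool_rot: [3.138, -0.001, 0.458]
contact_force: [0.9, -0.5, -0.7]
opening: 0.0175
grip_force: 25.0
time: 15.32
tool_pos: [0.44, -0.0889, 0.4439]
tool_rot: [3.141, -0.477, 0.131]
contact_force: [0.3, 0.6, -0.8]
opening: 0.0173
grip_force: 25.0
 shift [-0.0169  0.0295  0.1188] rows 3.0 | turn [-0.0005  0.0026  0.0017] rows 0.0 | then in new axes [-0.0172  0.0294  0.1188] t 15.32
```

```bash
python3 drive.py '[[-0.0034,0.0059,0.025,0,0.001,0],[-0.0034,0.0059,0.025,0,0.001,0.001],[-0.0034,0.0059,0.025,0,0,0],[-0.0034,0.0059,0.025,0,0,0],[-0.0034,0.0059,0.019,0,0,0],[0,0,0,0,0,0],[0,0,0,0,0,0],[0,0,0,0,0,0]]'
python3 - <<'E'
from plan import *
from comp import comp
import cv2
plan(*hang2('thick',.06,.48,under=.1845)); eyecheck('thick',(350,150),(290,160),.1845)
t=robot.read_camera('top')['image'][:,:,::-1].copy();s=robot.read_camera('side')['image'][:,:,::-1].copy()
cv2.imwrite('pics/t3.png',t);cv2.imwrite('pics/s3.png',s)
comp('pics/c6.png',[(t,326,118,48,60,8),(s,265,130,48,60,8),(t,326,118,48,1,8),(s,265,130,48,1,8)])
E
```

```text
time: 15.98
tool_pos: [0.4843, -0.1133, 0.3313]
tool_rot: [3.141, -0.482, 0.13]
contact_force: [0.6, -0.8, -0.1]
opening: 0.0176
grip_force: 25.0
 shift [-0.0014 -0.0004  0.0002] rows 0.0 | turn [-0.0001 -0.0021  0.0005] rows 0.0 | then in new axes [-0.0014 -0.0004  0.0002] t 15.98
pred eye px [[351.  149.4]] [[291.3 151.7]] tip px [[349.8 146.4]] [[287.1 158.1]] foot [[347.9 140.7]] [[279.1 169.1]]
pred eye in peg [ 0.9 -0.3 68.2] seen eye in peg [-10.2   0.6  44.9]
```

View pics/c6.png

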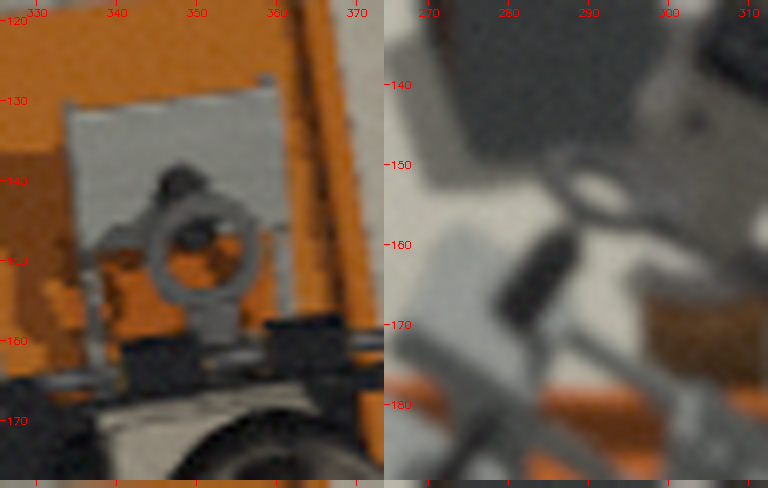

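The hover picture shows the wide eye at top (351.0,148.5) and side (291.1,153.4), with the peg tip at top about (350,146) and side (288,159.3). I'll compute the offset from those.

Run:
```python
from plan import *
from tri import tri
eyecheck('thick',(351,148.5),(291.1,153.4),.1845)
eyecheck('thick',(351,148.5),(291.1,152.2),.1845)
```

```text
pred eye px [[351.1 149.3]] [[291.3 151.4]] tip px [[349.8 146.4]] [[287.1 158.1]] foot [[347.9 140.7]] [[279.1 169.1]]
pred eye in peg [ 1.4 -0.6 68.8] seen eye in peg [-0.4 -1.4 62.2]
pred eye px [[351.1 149.3]] [[291.3 151.4]] tip px [[349.8 146.4]] [[287.1 158.1]] foot [[347.9 140.7]] [[279.1 169.1]]
pred eye in peg [ 1.4 -0.6 68.8] seen eye in peg [ 1.4 -1.  65.7]
```

```bash
python3 drive.py '[[-0.0002,-0.001,0.006,0,0,0],[0.0008,0,0.006,0,0,0],[0.0008,0,0.006,0,0,0],[0.0008,0,0.006,0,0,0],[0.0008,0,0.006,0,0,0],[0,0,0,0,0,0],[0,0,0,0,0,0]]' && python3 -c "
from plan import *
plan(*hang2('thick',.002,.48,under=.1845));print(robot.observe()['qpos'])"
```

```text
time: 16.67
tool_pos: [0.5005, -0.1103, 0.3046]
tool_rot: [-3.141, -0.481, 0.128]
contact_force: [0.0, -0.1, 0.0]
opening: 0.0175
grip_force: 25.0
 shift [0.0039 0.0004 0.0264] rows 0.6 | turn [-0.0003 -0.0011 -0.0011] rows 0.0 | then in new axes [0.004  0.0004 0.0264] t 16.67
[-0.43556015  0.35112046  1.87937627  0.49340333  0.55083351  0.63062826]
```

```bash
python3 drive.py '[[0.0008,0,0.005,0,0,0],[0.0008,0,0.005,0,0,0],[0.0007,0,0.005,0,0,0],[0,0,0,0,0,0],[0,0,0,0,0,0]]' && python3 drive.py '[[0.0005,0,0.0035,0,0,0],[0.0005,0,0.0035,0,0,0],[0.0003,0,0.0025,0,0,0],[0,0,0,0,0,0],[0,0,0,0,0,0]]' && python3 -c "
from plan import *
plan(*hang2('thick',.002,.48,under=.1845))"
```

```text
time: 17.08
tool_pos: [0.5093, -0.1092, 0.2926]
tool_rot: [-3.141, -0.481, 0.128]
contact_force: [-0.6, -0.5, -1.2]
opening: 0.0176
grip_force: 25.0
time: 17.5
tool_pos: [0.5149, -0.1086, 0.2851]
tool_rot: [-3.141, -0.482, 0.128]
contact_force: [-0.9, -0.6, -0.8]
opening: 0.0173
grip_force: 25.0
 shift [0.0001 0.0003 0.0024] rows 0.1 | turn [ 0.0003 -0.0021 -0.0011] rows 0.0 | then in new axes [0.0001 0.0003 0.0024] t 17.5
```

```bash
python3 drive.py '[[0.0001,0,0.0015,0,0,0],[0.0001,0,0.0012,0,0,0],[0,0,0,0,0,0],[0,0,0,0,0,0]]' && python3 drive.py '[[0,0,0,0,0,0],[0,0,0,0,0,0],[0,0,0,0,0,0],[0,0,0,0,0,0],[0,0,0,0,0,0]]' 0.04 && python3 drive.py '[[0,0,-0.02,0,0,0],[0,0,-0.03,0,0,0],[0,0,-0.04,0,0,0],[0,0,-0.04,0,0,0],[0,0,-0.03,0,0,0],[0,0,-0.01,0,0,0],[0,0,0,0,0,0]]'
python3 - <<'E'
from plan import *
import cv2
t=robot.read_camera('top')['image'][:,:,::-1].copy();s=robot.read_camera('side')['image'][:,:,::-1].copy()
cv2.imwrite('pics/t4.png',t);cv2.imwrite('pics/s4.png',s)
# expected vs seen: eye ring darkness centroid in a window around the expected hung eye (top face) in both views
R=Rpeg(YAW)
for n,r in(('thin',.017),('thick',.022)):
    for c,im,i0 in(('t',t,cv2.imread('pics/top0.png')),('s',s,cv2.imread('pics/side0.png'))):
        e=proj(c,F[n]+R.apply([-.002,0,.008]))[0]
        d=cv2.absdiff(cv2.cvtColor(im,6),cv2.cvtColor(i0,6)).astype(float)
        a=np.linspace(0,2*np.pi,24,endpoint=False)
        def score(dx,dz):
            q=[proj(c,F[n]+R.apply(np.c_[dx+k*np.cos(a),k*np.sin(a),0*a+dz])) for k in((r+r-.008)/2,)]
            p=np.vstack(q).astype(np.float32); return cv2.remap(d,p[None,:,0],p[None,:,1],1).mean()
        S={(dx,dz):round(float(score(dx/1000,dz/1000)),1) for dx in range(-10,11,2) for dz in(8,16,24)}
        print(n,c,e.round(1),sorted(S.items(),key=lambda x:-x[1])[:5])
E
```

```text
time: 17.83
tool_pos: [0.5161, -0.1084, 0.2829]
tool_rot: [-3.141, -0.482, 0.128]
contact_force: [-2.3, -1.5, 1.3]
opening: 0.0174
grip_force: 25.0
time: 18.25
tool_pos: [0.5163, -0.1084, 0.2829]
tool_rot: [-3.141, -0.482, 0.128]
contact_force: [0.1, 0.1, -0.7]
opening: 0.0394
grip_force: 0.0
time: 18.83
tool_pos: [0.4376, -0.1186, 0.4361]
tool_rot: [3.138, -0.487, 0.129]
contact_force: [0.5, 0.5, 1.0]
opening: 0.0398
grip_force: 0.0
thin t [304.9 148.4] [((4, 24), 39.0), ((0, 16), 38.9), ((-2, 8), 38.8), ((2, 16), 38.7), ((-4, 8), 38.5)]
thin s [271.1 190.1] [((-6, 8), 38.0), ((-4, 8), 36.5), ((-8, 8), 35.5), ((-2, 8), 32.5), ((-10, 8), 31.0)]
thick t [348.3 142.3] [((-2, 8), 33.4), ((2, 16), 32.2), ((0, 8), 31.6), ((-4, 8), 31.5), ((0, 16), 31.2)]
thick s [281.1 167.5] [((-6, 8), 28.9), ((-8, 8), 28.3), ((-4, 8), 27.3), ((-10, 8), 26.3), ((-2, 8), 23.9)]
```

```bash
python3 drive.py '[[0,0,-0.02,0,-0.1,0],[0,0,-0.01,0,-0.1,0],[0,0,0,0,-0.1,0],[0,0,0,0,-0.1,0],[0,0,0,0,-0.085,0],[0,0,0,0,0,0],[0,0,0,0,0,0]]' 0 10
python3 - <<'E'
from plan import *
import cv2
plan((.4454,-.0731,.28),(np.pi,0,YAW))
s=robot.read_camera('side')['image'][:,:,::-1];t=robot.read_camera('top')['image'][:,:,::-1]
R=Rpeg(YAW)
for c,im,f0 in(('s',s,'side0'),('t',t,'top0')):
    d=cv2.absdiff(cv2.cvtColor(im.copy(),6),cv2.cvtColor(cv2.imread(f'pics/{f0}.png'),6)).astype(float)
    for n in('thin','thick'):
        x=np.linspace(-.122,-.09,15); h=np.linspace(-.07,-.02,20)
        P=np.vstack([np.c_[x,0*x+.029,0*x+.014],np.c_[x,0*x-.029,0*x+.014],np.c_[h,0*h,0*h+.012]])
        out={}
        for tilt in range(-12,25,4):
            for yw in(-10,0,10):
                Q=Ro.from_euler('zy',[yw,tilt],degrees=True).apply(P)+[-.004,0,0]
                p=proj(c,F[n]+R.apply(Q)).astype(np.float32); out[tilt,yw]=round(float(cv2.remap(d,p[None,:,0],p[None,:,1],1).mean()),1)
        print(c,n,sorted(out.items(),key=lambda v:-v[1])[:6])
E
```

```text
time: 19.52
tool_pos: [0.4261, -0.1199, 0.4583]
tool_rot: [-3.139, 0.004, 0.129]
contact_force: [-0.3, -0.3, -0.2]
opening: 0.0014
grip_force: 0.0
 shift [ 0.0258 -0.0434  0.1784] rows 4.4 | turn [-0.0028  0.0038  0.0004] rows 0.0 | then in new axes [ 0.0252 -0.0439  0.1783] t 19.52
s thin [((0, -10), 47.7), ((-12, 10), 47.2), ((-8, 0), 44.6), ((-4, 0), 43.9), ((24, -10), 36.1), ((4, -10), 36.0)]
s thick [((-12, 10), 50.1), ((0, -10), 48.0), ((-4, 0), 47.4), ((-8, 0), 44.9), ((-8, 10), 39.0), ((4, -10), 36.1)]
t thin [((-12, 0), 32.8), ((-8, 0), 32.0), ((-4, 0), 30.3), ((4, 0), 30.3), ((0, 0), 30.2), ((8, 0), 30.0)]
t thick [((-12, 0), 33.5), ((-8, 0), 33.3), ((-12, 10), 32.8), ((-4, 0), 32.6), ((-8, 10), 32.4), ((0, 0), 32.4)]
```

Both trays score the same pattern: eye at the foot, tilt near 0, straight down the slope. Next, the button.

```bash
python3 drive.py '[[0.0064,-0.0109,0.03,0,0.002,0],[0.0064,-0.0109,0.03,0,0.002,0],[0.0064,-0.0109,0.03,0,0,0],[0.0064,-0.0109,0.03,0,0,0],[0,0,0.03,0,0,0],[0,0,0.025,0,0,0],[0,0,0,0,0,0],[0,0,0,0,0,0]]' && python3 -c "
from plan import *
plan((.4454,-.0731,.178+.0712),(np.pi,0,YAW))"
```

```text
time: 20.28
tool_pos: [0.4447, -0.0736, 0.285]
tool_rot: [-3.14, 0.0, 0.127]
contact_force: [0.2, -0.4, 0.4]
opening: 0.0004
grip_force: 0.0
 shift [ 0.0008 -0.0003  0.0358] rows 0.9 | turn [-0.0016  0.0003 -0.0016] rows 0.0 | then in new axes [ 0.0008 -0.0004  0.0358] t 20.28
```

```bash
python3 drive.py '[[0.0008,0,0.016,0,0,0],[0,0,0.014,0,0,0],[0,0,0.004,0,0,0],[0,0,0,0,0,0],[0,0,0,0,0,0]]' && python3 drive.py '[[0,0,0.002,0,0,0],[0,0,0.002,0,0,0],[0,0,0,0,0,0],[0,0,0,0,0,0]]'&& python3 drive.py '[[0,0,0.002,0,0,0],[0,0,0,0,0,0],[0,0,0,0,0,0]]'
```

```text
time: 20.7
tool_pos: [0.4463, -0.0738, 0.2528]
tool_rot: [3.141, -0.003, 0.128]
contact_force: [-0.4, -1.1, 0.2]
opening: 0.0006
grip_force: 0.0
time: 21.03
tool_pos: [0.4463, -0.0737, 0.2481]
tool_rot: [3.141, -0.003, 0.128]
contact_force: [0.7, -0.7, 3.0]
opening: 0.0003
grip_force: 1.3
time: 21.28
tool_pos: [0.4462, -0.0736, 0.2458]
tool_rot: [3.141, -0.003, 0.128]
contact_force: [2.6, -1.9, 4.4]
opening: 0.0005
grip_force: 1.9
```

```bash
python3 drive.py '[[0,0,0.0015,0,0,0],[0,0,0,0,0,0],[0,0,0,0,0,0]]' && python3 drive.py '[[0,0,0.0015,0,0,0],[0,0,0,0,0,0],[0,0,0,0,0,0]]'
```

```text
time: 21.53
tool_pos: [0.4462, -0.0736, 0.2443]
tool_rot: [3.141, -0.003, 0.128]
contact_force: [2.9, -0.6, 4.8]
opening: 0.0001
grip_force: 2.5
time: 21.78
tool_pos: [0.4462, -0.0736, 0.244]
tool_rot: [3.141, -0.003, 0.128]
contact_force: [-1.3, -0.6, 19.8]
opening: 0.0003
grip_force: 9.7
```

Force rose to 20 N with no further travel, so the button has bottomed. I'll release it and retreat.

```bash
python3 drive.py '[[0,0,-0.01,0,0,0],[0,0,-0.03,0,0,0],[0,0,-0.04,0,0,0],[0,0,-0.04,0,0,0],[0,0,-0.03,0,0,0],[0,0,0,0,0,0],[0,0,0,0,0,0],[0,0,0,0,0,0]]' && python3 -c "
from cell import robot
print(robot.hand_in())"
```

```text
time: 22.45
tool_pos: [0.445, -0.0733, 0.3912]
tool_rot: [-3.14, 0.002, 0.128]
contact_force: [-0.1, 0.1, -0.4]
opening: 0.0006
grip_force: 0.0
the job is handed in; nothing more can be done
None
```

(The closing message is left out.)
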